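# Index the sample slide of a bottle photometer onto its stop pin and take the reading

### The job

Bring the sample bottle into the photometer's beam: push the slide by its upright front plate fully in to its stop, then let it go so that it springs back and catches on the stop pin at mid travel. Once it is caught there, press the large round key at the right front of the instrument down to take the reading. Do not touch the sample bottle or lift it out of the slide, do not press the small key at the left, and leave the other things on the bench where they are.

Things in the scene. Friction and masses are not known exactly. Their poses are not given: they have to be found in the camera images.
- photometer: White low bench instrument, fixed. Origin on the bench straight under the beam; x from its front to its back (the way the slide is pushed in), y to its left, z up. Base: x -125 to +80 mm, y -100 to +100 mm, top 24 mm above the bench. Lamp housing (left) and detector housing (right) beside the slide's path: x -36 to +36, |y| 52 to 98 mm, 100 mm high.
- slide (a joint): Travel of the aluminium slide (0.2 kg) along the instrument's +x (m): 0 at rest, fully out; 0.065 fully in at a hard stop. A spring returns it: 3 N at 0, 5.7 N at 0.045, 7 N at 0.065; drag 30 N per m/s; the pin adds about 2 N at 0.022 to 0.041. Pushed past 0.046, the pin drops behind its catch tooth, and let go it returns and is caught at 0.045 (mid position). Let go earlier, it returns to 0.
- push_face (a point): Centre of the front face of the slide's upright front plate, where it is pushed; moves with the slide, has the instrument's axes. Plate 58 mm wide, 28 to 74 mm above the bench (this point 54 mm); rubber pad 50 x 34 mm. Slide out: 165 mm in front of the instrument's origin, 40 mm in front of its base; fully in: 100 mm in front of the origin, above the base.
- stop_pin (a joint): Lift of the vertical sprung stop pin (8 mm thick) in m: 0 down, about 0.009 on top of the slide's tooth; it moves by itself. Its bracket stands left of the slide at the instrument's x = -55, y = 28 to 68 mm; its black pull knob reaches 83 mm above the bench.
- read_key (a joint): Large round white key, 22 mm across, on the grey panel at the right front of the instrument: 0 up, 0.004 fully pressed, which takes 4 N; it springs up again. A reading is taken when it is pressed at least 0.003 down.
- read_key_top (a point): Centre of the top face of the large key, 36 mm above the bench when up (92 mm in front of the origin, 72 mm to the right).
- blank_key (a joint): Small round white key, 12 mm across, in the mirrored place at the left front, 36 mm above the bench: 0 up, 0.004 pressed with 4 N. Not to be pressed.
- sample_mid (a point): Centre (half-way up) of the stoppered clear glass sample bottle, 37 mm in diameter, 74 mm high, 50 g, standing loose in the slide's round socket (12 mm deep, 1.5 mm play all round); foot 36 mm, top 110 mm above the bench. It starts 45 mm in front of the beam and rides with the slide.
- beam (a point): Point in the beam, 73 mm above the bench over the instrument's origin, where the centre of the sample bottle comes to stand when the slide is caught on the pin.
- waiting_a: Bystander: clear stoppered bottle, 38 mm in diameter and 74 mm high, standing left of the instrument; origin at its foot.
- waiting_b: Bystander: narrower clear stoppered bottle, 36 mm in diameter and 84 mm high, standing left of the instrument; origin at its foot.
- cup: Bystander: small grey-white cup, 38 mm in diameter and 37 mm high, right of the instrument; origin at its foot.
- stopper: Bystander: spare glass stopper standing on its head, 39 mm across and 22 mm high, right of the instrument; origin at its underside.
- booklets: Bystander: small pile of booklets, 48 x 53 x 9 mm, lying left in front of the instrument; origin at its underside.
- scoop: Bystander: black-handled spatula, 174 mm long and 9 mm high, lying crosswise on the bench in front of the instrument; origin at its underside.
Things that resemble listed ones, but are neither listed nor needed, are in the scene too. What is shaped like the part that bears sample_mid but purple is not meant.

How it is judged:
By the outcome, as a careful person would: the job done as asked, in the order asked, and still so for the second after the job is handed in, with the robot touching nothing.
It also fails if it takes over 45 s, if anything falls off the work surface, if the arm or the gripper's body presses on something with over 40 N, if the wrist force passes 120 N, or if a joint passes its speed limit or range.

### The arm

A 6-joint arm with a two-finger parallel gripper is mounted at the origin on a cart in front of the work surface, level with it; the furniture and walls round the work are solid. World frame = base frame: x ahead of the robot, y to its left, z up, the work surface at z = 0. Lengths are in m, angles in rad, forces in N, time in s.
With the tool pointing down it reaches from about 0.35 to 0.85 m from the base axis. Payload 8.1 kg.
Tool frame: the origin (TCP) lies at the very end of the fingers, on their centre line; the grasp point (between the pads) lies 19 mm behind it; z points along the fingers, y is the direction in which the jaws open and shut (so a half turn about z gives the same grasp; the last joint's range is limited). The gripper opens to 93 mm and grips with 3 to 60 N. Pads are 15 mm wide; open, the fingers measure 128 mm over their backs; the gripper's body (75 mm by 188 mm) begins 65 mm behind the grasp point.
Start: joints at [-0.085, 0.13, 1.488, -0, 1.523, -0.085], TCP at [0.6, 0, 0.219] pointing down, gripper open.
Joint ranges: [-2.96, 2.96], [-0.89, 2.26], [0.02, 2.5], [-1.34, 4.48], [0, 2.73], [-2.66, 2.66]. Speed limits (rad/s): [2.39, 2.39, 2.79, 3.14, 3.14, 3.14].

### API

Orientations are given as a rotation vector (axis times angle).
In Python, from plant import robot gives the robot as it stands.
- The arm moves only by the shell command python3 -m inch 'ROWS' [FORCE]. ROWS is JSON, a list that holds one entry, the list of rows, each a list of 7 numbers: the shift along the tool's x, y, z in cm, then the turn, a rotation vector about the tool's x, y, z in degrees, then the gripper command: -1 is fully open, 1 is shut, values between are in proportion. A call has 1 to 5 rows; each row shifts and turns the commanded pose from where the row before left it, along the tool's axes as they then stand; what a row does not reach is not made up. A row lasts 1/10 s, in which the tool goes at most 50 mm and 8.59 degrees, less where a joint would pass 70% of its speed; a pose out of reach is approached as far as the arm can. A call with a gripper value outside its range is refused whole. The fingers move at their own pace and stop on an object; FORCE is the grip in N (left out, the last holds). Time passes only in rows, so rows that do not move let the fingers close. It gives the time, the measured TCP pose, the force and the opening at its end, in the units of the state.
- robot.read_state(): the state, without advancing time (a new reading comes with each control period).
- robot.read_camera(name): name is "scene" or "side" or "wrist"; returns a dict with "image" (384x512x3 uint8, blue, green, red), "K" (3x3 intrinsics, pixels), "R" (3x3) and "t" (3): a world point X has camera coordinates R X + t; the wrist camera has in their place "tool_from_camera" (4x4, takes a point from camera to tool coordinates, whose origin is the TCP and whose axes are the flange's). Camera axes: x right, y down, z forward; pixel columns grow to the right and rows downward; lengths in m; the calibration is good to about 2 mm. The wrist camera is an equidistant fisheye: a pixel r from the principal point sees the ray r / f radians off the axis. A picture is of the moment at which its call begins: read the wrist's pose just before it. There is no depth.
- robot.close_job(): hands the job in, once; it reports no verdict.
The state is a dict: "t": time; "q": joint angles; "dq": joint speeds; "joint_torque": joint torques, N m; "tool_pos": TCP position; "orientation": TCP orientation; "force": force on the tool from outside, world axes, zero at the start; "wrist_torque": the same for the moment, N m; "opening": finger opening in m.
Only numpy, scipy, OpenCV 4.12 (cv2) and the standard library are available. Lean on these libraries where they do the work, as an engineer would, in place of code of your own. Each camera call takes 0.05 s, during which the arm holds its last target. There are 200 camera calls.

## Working session

There is one attempt and no reset: what is moved stays moved. The work goes in short steps, Python scripts to look and compute and a shell command to move; the robot and the scene stay as the last step left them, time stands still between calls to the robot, and variables do not carry over. Pictures are saved under pics/ and viewed, about 8 in all and at most 12, crops included, and the job is handed in when it is done.

```bash
mkdir -p pics; ls; cat > h.py <<'E'
import cv2,numpy as np,pickle
from plant import robot
def snap(n,f):
    c=robot.read_camera(n); cv2.imwrite(f'pics/{f}.png',c['image']); pickle.dump(c,open(f'pics/{f}.pkl','wb')); return c
def load(f): return pickle.load(open(f'pics/{f}.pkl','rb'))
def atz(c,u,v,z):
    C=-c['R'].T@c['t']; d=c['R'].T@np.linalg.inv(c['K'])@[u,v,1]; return C+d*(z-C[2])/d[2]
def proj(c,X):
    p=c['K']@(c['R']@np.array(X)+c['t']); return p[:2]/p[2]
def tri(cs,uvs):
    A=[];b=[]
    for c,(u,v) in zip(cs,uvs):
        C=-c['R'].T@c['t']; d=c['R'].T@np.linalg.inv(c['K'])@[u,v,1]; d/=np.linalg.norm(d); P=np.eye(3)-np.outer(d,d); A.append(P);b.append(P@C)
    return np.linalg.lstsq(np.vstack(A),np.hstack(b),rcond=None)[0]
E
python3 - <<'E'
from h import *
a=snap('scene','a')['image'];b=snap('side','b')['image']
cv2.imwrite('pics/a2.png',cv2.resize(a,(800,600),interpolation=3));cv2.imwrite('pics/b2.png',cv2.resize(b,(800,600),interpolation=3))
s=robot.read_state();print(s['tool_pos'],s['orientation'],s['t'],s['opening'])
E
```

```text
pics
[5.99494444e-01 6.51509502e-05 2.17698748e-01] [-2.22054436e+00 -2.22056389e+00  1.66109057e-03] 0.1 0.09316582435807956
```

View pics/a2.png

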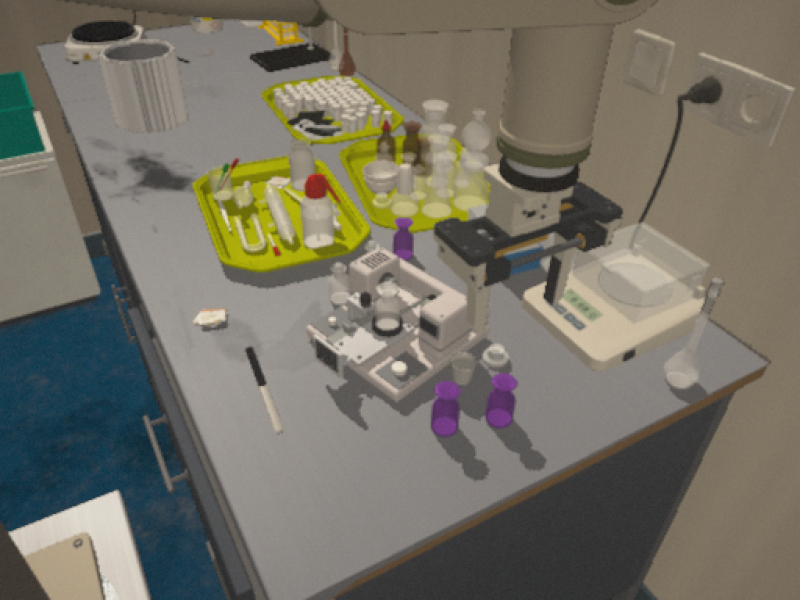

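View pics/b2.png

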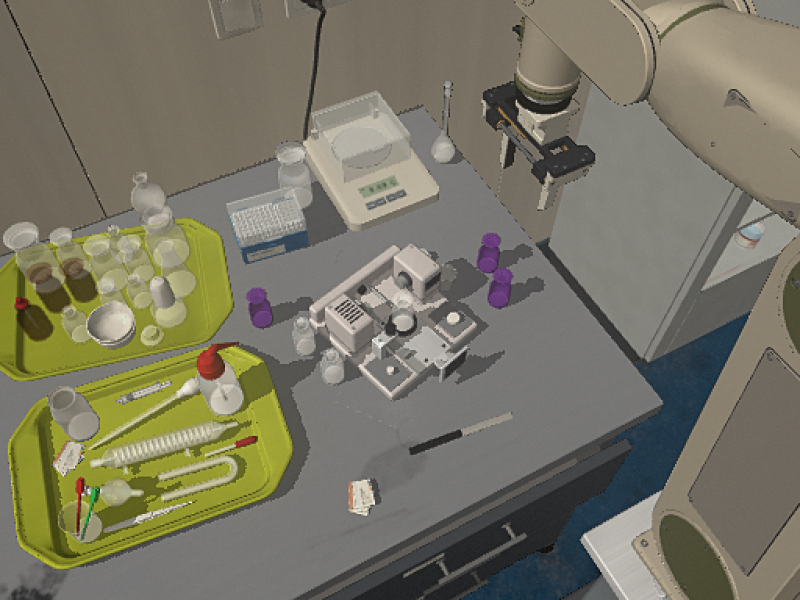

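The scene and side pictures show the white instrument (scene about 400,320; side about 390,320, in 800-px scale). Its front plate is at scene (327,352) and side (453,362), the large key at scene (399,369) and side (453,318), and the small key at scene (333,322) and side (390,370). The bottle in the slide is clear. The purple ones are separate and not meant. Next I'll enlarge both views.

```bash
python3 - <<'E'
from h import *
a=load('a')['image'][148:268,190:330];b=load('b')['image'][148:268,190:330]
r=lambda i:cv2.resize(i,(0,0),fx=5,fy=5,interpolation=cv2.INTER_CUBIC)[:600]
cv2.imwrite('pics/a3.png',r(a));cv2.imwrite('pics/b3.png',r(b))
E
```

```text
(no output)
```

View pics/a3.png

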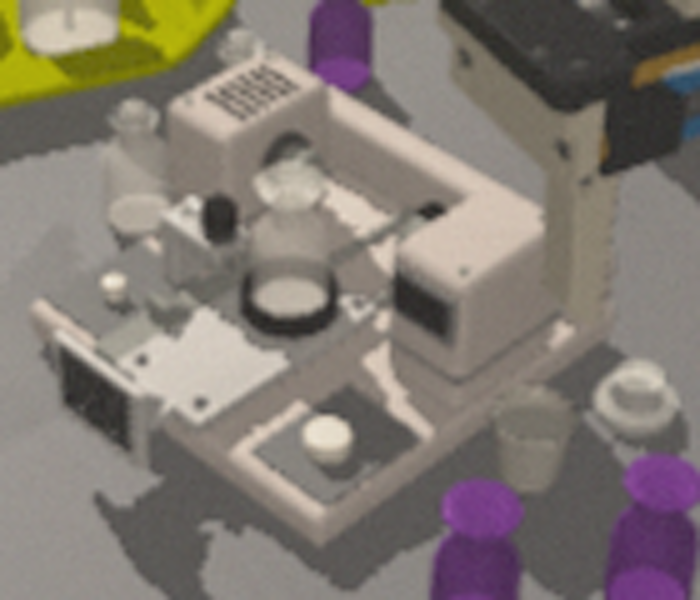

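View pics/b3.png

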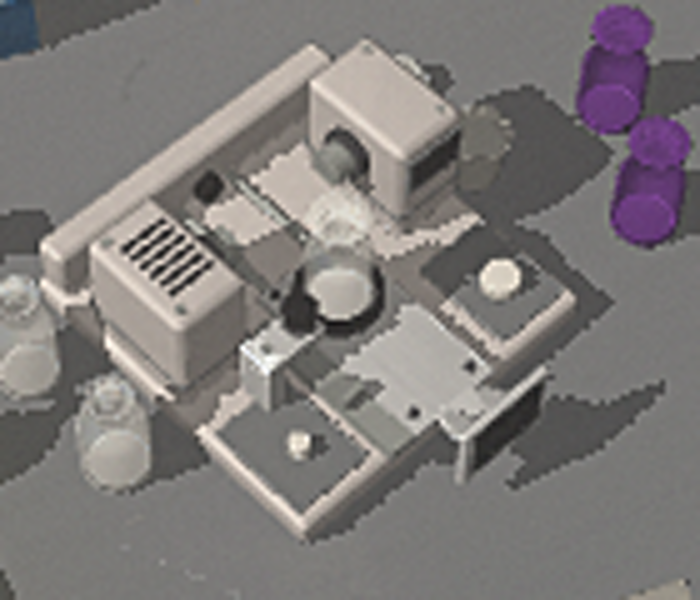

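```bash
python3 - <<'E'
from h import *
np.set_printoptions(precision=4,suppress=True)
a,b=load('a'),load('b')
f=lambda p:(190+(p[0]+.5)/5-.5,148+(p[1]+.5)/5-.5)
K=dict(read=((327,430),(500,275),.036),blank=((113,282),(299,441),.036),base_fr=((322,522),(574,297),.024),base_fl=((37,306),(303,528),.024))
W={}
for k,(p,q,z) in K.items():
    W[k]=[atz(a,*f(p),z),atz(b,*f(q),z),tri([a,b],[f(p),f(q)])]; print(k,*W[k])
r=np.mean(W['read'][:2],0);l=np.mean(W['blank'][:2],0)
for nm,(r,l) in dict(keys=(r,l),base=(np.mean(W['base_fr'][:2],0),np.mean(W['base_fl'][:2],0))).items():
    d=(l-r)[:2];print(nm,np.linalg.norm(d)); y=d/np.linalg.norm(d);x=np.array([y[1],-y[0]])
    m=(r+l)[:2]/2; o=m+x*(.092 if nm=='keys' else .125)
    print('yaw',np.degrees(np.arctan2(x[1],x[0])),'origin',o,'pushface',o-x*.165,'read',o-.092*x-.072*y, 'stoptop',o-.055*x+.045*y)
print('pad scene z.054',atz(a,*f((95,393)),.054))
E
```

```text
read [0.5392 0.1509 0.036 ] [0.5406 0.1489 0.036 ] [0.539  0.1496 0.0377]
blank [0.4991 0.2872 0.036 ] [0.5015 0.287  0.036 ] [0.5    0.2872 0.0365]
base_fr [0.5159 0.1136 0.024 ] [0.5173 0.117  0.024 ] [0.5179 0.116  0.0214]
base_fl [0.465  0.3014 0.024 ] [0.4633 0.3048 0.024 ] [0.4654 0.3041 0.0212]
keys 0.14282266745276356
yaw 16.114378765595635 origin [0.6085 0.244 ] pushface [0.45   0.1982] read [0.5401 0.1493] stoptop [0.5431 0.272 ]
base 0.19500930265735497
yaw 15.58425681194275 origin [0.6108 0.2428] pushface [0.4519 0.1984] read [0.5415 0.1487] stoptop [0.5457 0.2713]
pad scene z.054 [0.4522 0.2032 0.054 ]
```

Measurements from the two cameras and from the keys and base edges agree: the instrument's origin is about (0.610, 0.243), yaw about 15.9°, and the spacings are 143 mm (144 expected) and 195 mm (200 expected). I'll turn the tool so its x lies along the push direction and shut the fingers.

```bash
python3 -m inch '[[[0,0,0,0,0,8.23,1],[0,0,0,0,0,8.23,1],[0,0,0,0,0,8.23,1],[0,0,0,0,0,8.23,1],[0,0,0,0,0,8.23,1]]]' 20
python3 -m inch '[[[0,0,0,0,0,8.23,1],[0,0,0,0,0,8.23,1],[0,0,0,0,0,8.23,1],[0,0,0,0,0,8.23,1],[0,0,0,0,0,0,1]]]'
python3 -m inch '[[[-1.8,-3.3,0,0,0,0,1],[-1.8,-3.3,0,0,0,0,1],[-1.8,-3.3,0,0,0,0,1],[-1.8,-3.3,0,0,0,0,1],[-1.8,-3.3,0,0,0,0,1]]]'
python3 -m inch '[[[-1.8,-3.3,0,0,0,0,1],[-1.8,-3.3,0,0,0,0,1],[0,0,0,0,0,0,1],[0,0,0,0,0,0,1]]]'
cat >> h.py <<'E'
from scipy.spatial.transform import Rotation as Ro
O=np.array([.6097,.2434]);Y=np.radians(15.9)
def st():
    s=robot.read_state();R=Ro.from_rotvec(s['orientation']).as_matrix();p=s['tool_pos']
    i=np.array([[np.cos(Y),np.sin(Y)],[-np.sin(Y),np.cos(Y)]])@(p[:2]-O)
    print('t',round(s['t'],2),'inst mm',(i*1000).round(1),'z',round(p[2]*1000,1),'toolx yaw',np.degrees(np.arctan2(R[1,0],R[0,0])).round(2),'toolz',R[:,2].round(3),'F',np.round(s['force'],2),'open',round(s['opening'],4))
    return s
E
python3 -c "
from h import *
st()"
```

```text
t: 0.6
tool_pos: [0.5996, 0.0001, 0.218]
orientation: [-2.864, -1.29, 0.002]
force: [-0.4, 0.1, -0.1]
opening: 0.0579
t: 1.1
tool_pos: [0.5997, 0.0, 0.2181]
orientation: [-3.112, -0.432, 0.002]
force: [-0.1, -0.7, -0.0]
opening: 0.0177
t: 1.6
tool_pos: [0.4669, 0.1348, 0.2183]
orientation: [-3.11, -0.443, 0.001]
force: [-0.0, 1.6, -0.1]
opening: 0.0003
t: 2.0
tool_pos: [0.4152, 0.1879, 0.2187]
orientation: [3.11, 0.444, 0.001]
force: [0.2, 0.2, 0.6]
opening: 0.0004
t 2.0 inst mm [-2.022e+02 -1.000e-01] z 218.7 toolx yaw 16.23 toolz [ 0.001 -0.    -1.   ] F [0.19 0.16 0.6 ] open 0.0004
```

```bash
python3 -m inch '[[[0,0,4.3,0,0,0,1],[0,0,4.3,0,0,0,1],[0,0,4.3,0,0,0,1],[0,0,4.4,0,0,0,1],[0,0,0,0,0,0,1]]]'
python3 - <<'E'
from h import *
robot.read_state()
a=snap('scene','c');b=snap('side','d');st()
r=lambda i:cv2.resize(i,(400,400),interpolation=2)
cv2.imwrite('pics/e.png',np.hstack([r(a['image'][158:258,180:280]),r(b['image'][158:258,230:330])]))
print([proj(c,[*(O-.165*np.array([np.cos(Y),np.sin(Y)])),.054]) for c in(a,b)])
E
```

```text
t: 2.5
tool_pos: [0.4108, 0.1848, 0.0393]
orientation: [3.109, 0.436, -0.018]
force: [-1.6, -0.6, -0.1]
opening: 0.0004
t 2.6 inst mm [-202.4   -1.4] z 45.6 toolx yaw 15.93 toolz [-0.002 -0.001 -1.   ] F [-0.05 -0.05  0.52] open 0.0007
[array([209.09199067, 227.77830242]), array([291.20445749, 233.26765381])]
```

View pics/e.png

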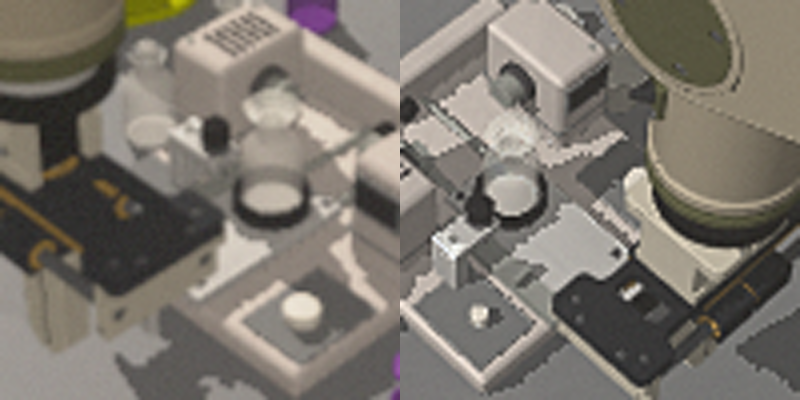

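The gripper hides the plate, as expected, and clears the bottle and knob. I'll push slowly, watching the force.

```bash
python3 -m inch '[[[0.8,0,0,0,0,0,1],[0.8,0,0,0,0,0,1],[0.6,0,0,0,0,0,1],[0.4,0,0,0,0,0,1],[0.2,0,0,0,0,0,1]]]'
python3 -m inch '[[[0.4,0,0,0,0,0,1],[0.4,0,0,0,0,0,1],[0.4,0,0,0,0,0,1],[0.4,0,0,0,0,0,1],[0.4,0,0,0,0,0,1]]]'
python3 -m inch '[[[0.6,0,0,0,0,0,1],[0.6,0,0,0,0,0,1],[0.6,0,0,0,0,0,1],[0.6,0,0,0,0,0,1],[0.6,0,0,0,0,0,1]]]'
python3 -c "
from h import *
st()"
```

```text
t: 3.1
tool_pos: [0.4427, 0.1954, 0.0461]
orientation: [3.111, 0.436, -0.001]
force: [-3.2, -0.8, 1.6]
opening: 0.0005
t: 3.6
tool_pos: [0.4615, 0.2007, 0.0454]
orientation: [3.111, 0.435, -0.001]
force: [-5.6, -2.1, 2.5]
opening: 0.0006
t: 4.1
tool_pos: [0.4899, 0.2087, 0.0452]
orientation: [3.111, 0.435, -0.003]
force: [-7.5, -2.7, 4.8]
opening: 0.0006
t 4.1 inst mm [-124.7   -0.5] z 45.2 toolx yaw 15.93 toolz [-0.002 -0.001 -1.   ] F [-7.49 -2.67  4.84] open 0.0006
```

```bash
python3 -m inch '[[[0.5,0,0,0,0,0,1],[0.4,0,0,0,0,0,1],[0.3,0,0,0,0,0,1],[0.2,0,0,0,0,0,1],[0,0,0,0,0,0,1]]]'
python3 -m inch '[[[0.2,0,0,0,0,0,1],[0.2,0,0,0,0,0,1],[0,0,0,0,0,0,1]]]'
python3 -c "
from h import *
st()"
```

```text
t: 4.6
tool_pos: [0.5031, 0.2124, 0.0452]
orientation: [3.111, 0.435, -0.004]
force: [-7.8, -2.9, 5.6]
opening: 0.0005
t: 4.9
tool_pos: [0.5032, 0.2125, 0.0449]
orientation: [3.109, 0.435, -0.017]
force: [-27.4, -9.5, 21.9]
opening: -0.0
t 4.9 inst mm [-110.9   -0.5] z 44.9 toolx yaw 15.95 toolz [-0.01  -0.004 -1.   ] F [-27.43  -9.51  21.91] open -0.0
```

Hard stop reached: the force rose to about 29 N with no further motion. I'll ease back gently so the slide follows and catches.

```bash
python3 -m inch '[[[-0.4,0,0,0,0,0,1],[-0.4,0,0,0,0,0,1],[-0.4,0,0,0,0,0,1],[-0.4,0,0,0,0,0,1],[-0.4,0,0,0,0,0,1]]]'
python3 -m inch '[[[-0.4,0,0,0,0,0,1],[-0.6,0,0,0,0,0,1],[-1,0,0,0,0,0,1],[-2,0,0,0,0,0,1],[-3,0,0,0,0,0,1]]]'
python3 -m inch '[[[0,0,-4,0,0,0,1],[0,0,-4,0,0,0,1],[0,0,-4,0,0,0,1],[0,0,0,0,0,0,1]]]'
python3 - <<'E'
from h import *
st()
a=snap('scene','f');b=snap('side','g')
r=lambda i:cv2.resize(i,(400,400),interpolation=2)
cv2.imwrite('pics/i.png',np.hstack([r(a['image'][158:258,185:285]),r(b['image'][158:258,220:320])]))
E
```

```text
t: 5.4
tool_pos: [0.4877, 0.2082, 0.045]
orientation: [3.111, 0.435, -0.003]
force: [-4.5, -1.9, 0.3]
opening: 0.0005
t: 5.9
tool_pos: [0.4219, 0.1894, 0.0464]
orientation: [-3.111, -0.435, -0.004]
force: [-0.8, 0.2, 0.9]
opening: 0.0
t: 6.3
tool_pos: [0.425, 0.1905, 0.1728]
orientation: [-3.109, -0.435, -0.019]
force: [0.9, 0.2, 0.6]
opening: 0.0006
t 6.3 inst mm [-192.1   -0.3] z 172.8 toolx yaw 15.94 toolz [ 0.012  0.004 -1.   ] F [0.95 0.19 0.61] open 0.0006
```

View pics/i.png

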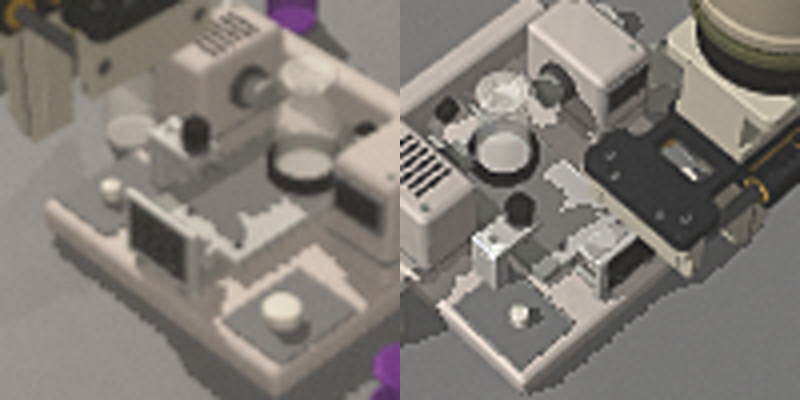

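The slide now stands well in, with the plate at scene crop (158,235) and the bottle between the housings at (303,150). I'll check the travel numerically.

```bash
python3 - <<'E'
from h import *
a,b=load('f'),load('g')
M=np.array([[np.cos(Y),np.sin(Y)],[-np.sin(Y),np.cos(Y)]])
for n,c,u,v,o,z in [('pad',a,158,235,185,.054),('foot',a,302,162,185,.037),('footside',b,503,152,220-100,.037),('key',a,282,306,185,.036)]:
    p=atz(c,(u+.5)/4-.5+o,(v+.5)/4-.5+158,z);print(n,p.round(4),(M@(p[:2]-O)*1000).round(1))
e=np.array([.6097,.2434])+M.T@[-.092,-.072]
s=robot.read_state();print('key',e,'tool delta cm',(Ro.from_rotvec(s['orientation']).inv().apply(np.r_[e,.06]-s['tool_pos'])*100).round(2))
E
```

```text
pad [0.4961 0.2159 0.054 ] [-116.8    4.7]
foot [0.6102 0.251  0.037 ] [2.5 7.2]
footside [0.6129 0.2405 0.037 ] [ 2.3 -3.7]
key [0.5387 0.1493 0.036 ] [-94.1 -71. ]
key [0.54094486 0.14895038] tool delta cm [10.25  7.17 10.77]
```

Caught at mid travel: the plate is at −117 mm (−120 expected) and the bottle is within about 2–7 mm of the beam. Now I'll go over the large key.

```bash
python3 -m inch '[[[3.4,2.4,0,0,0,0,1],[3.4,2.4,0,0,0,0,1],[3.4,2.4,0,0,0,0,1],[0,0,0,0,0,0,1],[0,0,0,0,0,0,1]]]'
python3 -c "
from h import *
s=st();print((Ro.from_rotvec(s['orientation']).inv().apply(np.r_[.5405,.149,.036]-s['tool_pos'])*100).round(2))"
```

```text
t: 6.9
tool_pos: [0.5381, 0.1473, 0.163]
orientation: [3.112, 0.433, -0.007]
force: [-0.6, -0.6, 0.4]
opening: 0.0006
t 6.9 inst mm [-95.1 -72.8] z 163.0 toolx yaw 15.86 toolz [-0.004 -0.001 -1.   ] F [-0.61 -0.6   0.43] open 0.0006
[ 0.33 -0.09 12.7 ]
```

```bash
python3 -m inch '[[[0.2,0,3.5,0,0,0,1],[0,0,3.5,0,0,0,1],[0,0,3,0,0,0,1],[0,0,1,0,0,0,1],[0,0,0,0,0,0,1]]]'
python3 -m inch '[[[0,0,0.3,0,0,0,1],[0,0,0.3,0,0,0,1],[0,0,0.3,0,0,0,1],[0,0,0.2,0,0,0,1],[0,0,0,0,0,0,1]]]'
python3 - <<'E'
from h import *
st()
a=snap('scene','j');b=snap('side','k')
r=lambda i:cv2.resize(i,(400,400),interpolation=2)
cv2.imwrite('pics/l.png',np.hstack([r(a['image'][158:258,205:305]),r(b['image'][148:248,230:330])]))
E
```

```text
t: 7.4
tool_pos: [0.5385, 0.1487, 0.0538]
orientation: [3.111, 0.437, -0.006]
force: [-0.3, 0.3, 0.4]
opening: 0.0005
t: 7.9
tool_pos: [0.541, 0.1485, 0.0446]
orientation: [-3.111, -0.435, 0.0]
force: [0.5, 0.6, 0.4]
opening: 0.0005
t 7.9 inst mm [-92.1 -72.4] z 44.6 toolx yaw 15.93 toolz [-0.  0. -1.] F [0.51 0.56 0.41] open 0.0005
```

View pics/l.png

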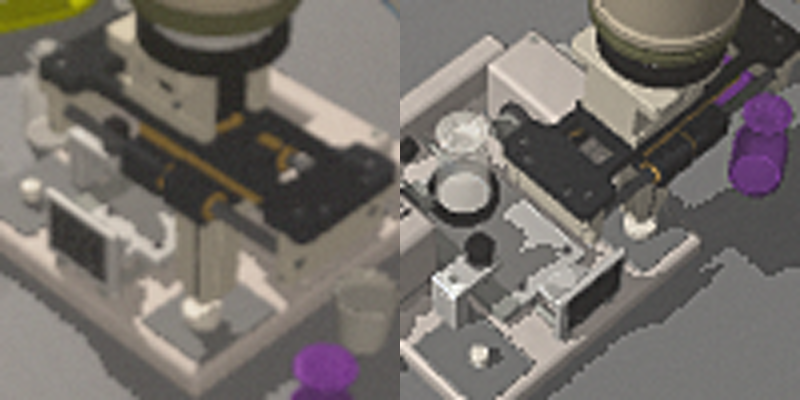

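The shut fingertips sit right above the large key (scene crop 203,312; side crop 640,222). The plate is still caught and clear. I'll press now.

```bash
python3 -m inch '[[[0,0,0.4,0,0,0,1],[0,0,0.3,0,0,0,1],[0,0,0.2,0,0,0,1],[0,0,0.1,0,0,0,1],[0,0,0,0,0,0,1]]]'
python3 -m inch '[[[0,0,0.1,0,0,0,1],[0,0,0.1,0,0,0,1],[0,0,0.1,0,0,0,1],[0,0,0,0,0,0,1]]]'
python3 -c "
from h import *
st()"
```

```text
t: 8.5
tool_pos: [0.5408, 0.1485, 0.0346]
orientation: [3.111, 0.435, -0.001]
force: [-1.3, 0.9, 3.4]
opening: 0.0006
t: 8.9
tool_pos: [0.541, 0.1485, 0.0322]
orientation: [3.111, 0.435, -0.0]
force: [-4.1, -1.0, 7.4]
opening: 0.0004
t 8.9 inst mm [-92.1 -72.4] z 32.2 toolx yaw 15.94 toolz [-0. -0. -1.] F [-4.05 -1.03  7.41] open 0.0004
```

```bash
python3 -m inch '[[[0,0,0.1,0,0,0,1],[0,0,0,0,0,0,1],[0,0,0,0,0,0,1]]]'
python3 -m inch '[[[0,0,-0.5,0,0,0,1],[0,0,-1,0,0,0,1],[0,0,-3,0,0,0,1],[0,0,-4,0,0,0,1],[0,0,-4,0,0,0,1]]]'
python3 -m inch '[[[-3.5,0,-2,0,0,0,1],[-3.5,0,0,0,0,0,1],[-3.5,0,0,0,0,0,1],[0,0,0,0,0,0,1],[0,0,0,0,0,0,1]]]'
python3 - <<'E'
from h import *
st()
a=snap('scene','m');b=snap('side','n')
cv2.imwrite('pics/o.png',np.hstack([cv2.resize(c['image'][130:290,180:340],(400,400),interpolation=2) for c in (a,b)]))
E
```

```text
t: 9.2
tool_pos: [0.5411, 0.1485, 0.0321]
orientation: [3.111, 0.435, -0.0]
force: [-8.1, -2.1, 16.3]
opening: 0.0005
t: 9.7
tool_pos: [0.5404, 0.1485, 0.1567]
orientation: [-3.111, -0.435, 0.002]
force: [0.8, 0.3, -0.1]
opening: 0.0002
t: 10.2
tool_pos: [0.4401, 0.1197, 0.1763]
orientation: [-3.111, -0.435, -0.003]
force: [0.9, 0.4, -0.1]
opening: 0.0001
t 10.2 inst mm [-197.   -72.5] z 176.3 toolx yaw 15.92 toolz [ 0.002  0.    -1.   ] F [ 0.89  0.36 -0.08] open 0.0001
```

View pics/o.png

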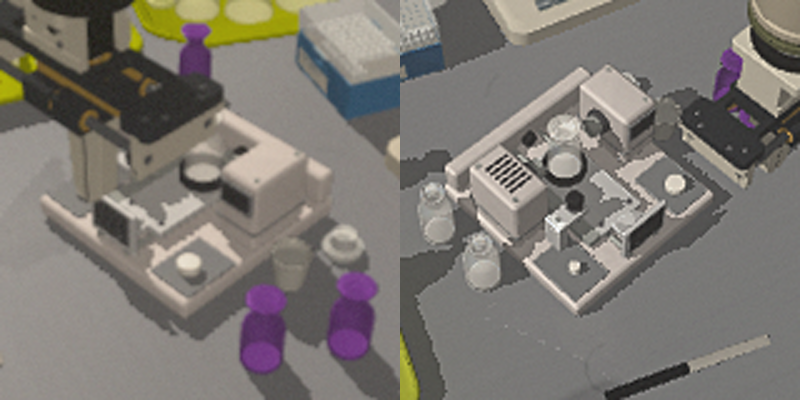

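The key bottomed at z = 32.1 mm (4 mm down, force rising to 16 N). The slide is still caught with the bottle between the housings (side crop 565,160), the bystanders stand as before, and the robot is clear.

```bash
python3 -c "
from h import *
robot.close_job()"
```

```text
the job is handed in; nothing more can be done
```

The job is done and handed in at about 10 s of the 45 s allowed. I pushed the slide by its front plate to the hard stop, eased back so it sprang back and caught at mid travel, then pressed the large right-hand key to its bottom.

- **Hard stop:** the force rose to about 29 N along the push with no further motion. The upward force on the fingers also reached about 22 N there.
- **Slide caught:** I measured the plate at −117 mm against −120 mm expected. The two cameras put the bottle foot 2–7 mm from the beam, within my pixel-reading error, but their sideways readings disagreed (+7 and −4 mm).
- **Reading:** the key went down about 4 mm, to z = 32.1 mm, and then the force climbed to 16 N against the bottom.
- **Last look:** the slide was still caught with the bottle in place, and the robot was clear of everything. The bystanders in the final crop stood as before, but the booklets and part of the spatula were outside it. I never touched the small key.

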